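# Gauge a tin loaf against the flip stop of the slicing board

### The job

Set the tin loaf for cutting: flip the hinged stop on the slicing board's fence fully down, slide the loaf along the fence until its end touches the stop's foot, then flip the stop back up to stand upright and leave the loaf where it was gauged. Leave the other breads and things on the stall alone, and finish with the robot clear of everything.

Things in the scene. Friction and masses are not known exactly. Their poses are not given: they have to be found in the camera images.
- board: Fixed wooden slicing board, 220 (x) x 600 (y) x 20 mm thick; origin under its centre, at table height; x away from the robot, y along the fence, z up (turned by the board's yaw). The fence, 24 mm thick, runs its whole length, centred at x = +70 mm, top 100 mm above the table.
- lane (a point): Middle of the lane in which the loaf slides, on the board's top face, at board x = +8, y = 0 mm. The lane is 100 mm wide: from the fence's face (board x = +58) to a low lip, 12 mm wide, top 32 mm above the table, at x = -42 to -54, y = -300 to +140 mm.
- rail_mid (a point): Middle of a fixed 16 mm steel rail over the lane, parallel to the fence, at board x = +12, y = -115 mm, 200 mm above the table; it spans y = -250 to +20 mm, with a 12 mm rod bracket from the fence at each end. A tool pushing the loaf's end must lean about 25 to 40 degrees, hand towards the robot and fingers pointing away and down, to get under it.
- stop (a joint): Angle of the aluminium flip stop about its hinge on the fence's top, rad. 0 = fully down (arm level, pointing to the board's -x); grows as it is flipped up; 1.57 = upright; travel ends at 1.95. It starts up (1.55 to 1.85). The hinge is stiff: it stays where it is left, and about 3 N at the handle moves it. The stop weighs 0.2 kg.
- stop_hinge (a point): Hinge axis of the stop (parallel to the board's y), on the fence's centre line, at the board's x = +70, y = +170, 115 mm above the table. Moves with the board.
- stop_handle (a point): Grip point on the stop's arm, 100 mm from the hinge axis, 18 mm from the arm's tip. The arm is a bar 14 mm wide along the board's y and 16 mm high: pinch it across y; it swivels between the fingers. Down, it is at board x = -30, y = +170, 115 mm above the table. 60 mm from the hinge a leg, 75 mm long, drops from the arm and carries the foot.
- stop_face (a point): Centre of the face of the stop's foot that gauges the loaf; it looks to the board's -y. The foot is a 30 x 30 mm block reaching 52 mm from the arm's centre towards -y; when down its centre is 60 mm above the table.
- gauge (a point): Fixed point of the board where the stop_face is when the stop is fully down: board x = +10, y = +118 mm, 60 mm above the table. Its axes are the board's.
- loaf: The loose tin loaf in the board's lane: brown brick-shaped firm bread with a dark seeded top, 90 (x) x 180 (y, along the fence) x 72 mm high, about 0.45 kg. Origin at the centre of its underside (20 mm above the table), z up, y along its length towards the stop.
- loaf_lead (a point): Centre of the loaf's end face that looks to the stop (+y end), 40 mm above the loaf's underside. It starts 35 to 95 mm short of the gauge point.
- loaf_tail (a point): Centre of the loaf's other end face (-y end), where it is pushed, 40 mm above the loaf's underside.
- bun: Loose round bun, 72 mm across, 46 mm high, on the board beyond the stop (bystander). Origin under its centre.
- round_loaf: Loose round loaf, 170 mm across, 75 mm high, on the table in front (bystander). Origin under its centre.
- bagel_a: Loose bagel, 96 mm across, 32 mm high (bystander). Origin under its centre.
- bagel_b: Loose bagel, 96 mm across, 32 mm high (bystander). Origin under its centre.
- jam_jar: Loose jam jar, 70 mm across, 90 mm high (bystander). Origin under its centre.
- bread_knife: Loose bread knife lying on the table before the board, 320 mm long along its x, 18 mm high (bystander). Origin in the middle of its 110 mm handle.
- mug: Loose white mug, 80 mm across, 90 mm high (bystander). Origin under its centre.
Things that resemble listed ones, but are neither listed nor needed, are in the scene too. Leave any pink look-alike of the loaf alone.

How it is judged:
By the outcome, as a careful person would: the job done as asked, in the order asked, and still so for the second after the job is handed in, with the robot touching nothing.
It also fails if it takes over 72 s, if anything falls off the work surface, if the arm or the gripper's body presses on something with over 40 N, if the wrist force passes 120 N, or if a joint passes its speed limit or range.

### The arm

A 6-joint arm with a two-finger parallel gripper is mounted at the origin on the work surface. World frame = base frame: x ahead of the robot, y to its left, z up, the work surface at z = 0. Lengths are in mm, angles in rad, forces in N, time in s.
With the tool pointing down it reaches from about 275 to 1000 mm from the base axis. Payload 8.4 kg.
Tool frame: the origin (TCP) lies between the finger pads; the fingertips stand 22 mm ahead of it and the grasp point (between the pads) lies 3 mm ahead of it; z points along the fingers, y is the line along which they close (so a half turn about z gives the same grasp; the last joint's range is limited). The gripper opens to 85 mm and grips with 20 to 120 N. Pads are 22 mm wide; open, the fingers measure 114 mm over their backs; the gripper's body (76 mm by 85 mm) begins 54 mm behind the grasp point. The pads swing forward as they close: fully open they stand 13 mm farther back than shut.
Start: joints at [1.143, 0.353, 1.633, -0, 1.155, -0.002], TCP at [258.155, 569.196, 253.281] pointing down, gripper open.
Joint ranges: [-2.63, 2.63], [-0.92, 2.1], [0.06, 2.66], [-1.3, 4.44], [0, 2.69], [-3.02, 3.02]. Speed limits (rad/s): [2.22, 2.22, 2.79, 3.14, 3.14, 3.14].

### API

Orientations are given as [roll, pitch, yaw] about the fixed x, y, z axes, in that order (R = Rz(yaw) Ry(pitch) Rx(roll)).
In Python, from rig import r, grab_frame gives the robot as it stands.
- The arm moves only by the shell command python3 -m inch 'ROWS' [FORCE]. ROWS is JSON, a list of rows, each a list of 7 numbers: the turn, a rotation vector about the tool's x, y, z as a fraction of full scale, then the shift along the tool's x, y, z as a fraction of full scale, then the closure, from 0 (fully open) to 1 (shut). In form: [[rx, ry, rz, dx, dy, dz, fingers], ...]. A call has 1 to 8 rows; each row shifts and turns the commanded pose from where the row before left it, along the tool's axes as they then stand; what a row does not reach is not made up. Full scale, the value 1, is 2.5 cm for a shift and pi rad for a turn. A row lasts 1/12 s, in which the tool goes at most 41.7 mm and 7.16 degrees, less where a joint would pass 70% of its speed; a pose out of reach is approached as far as the arm can. A call with a number of a shift or a turn outside -1 to 1 is refused whole. A call with a gripper value outside its range is refused whole. The fingers move at their own pace and stop on an object; FORCE is the grip in N (left out, the last holds). Time passes only in rows, so rows that do not move let the fingers close. It gives the time, the measured TCP pose, the force, the opening and the grip force at its end, in the units of the state.
- r.sense(): the state, without advancing time (a new reading comes with each control period).
- grab_frame(name): name is "scene" or "top" or "wrist"; returns a dict with "pixels" (420x560x3 uint8, red, green, blue), "z_map" (420x560 float32, mm along the optical axis (not along the pixel's ray), 0 where there is no reading), "vertical_fov" (degrees; the focal length in pixels is half the picture's height over the tangent of half this angle, whatever the lens; pixels are square), "cx", "cy" (the principal point, pixels), "cam_to_world" (4x4, takes a point from camera to world coordinates). Camera axes: x right, y down, z forward; pixel columns grow to the right and rows downward; lengths in mm; the calibration is good to about 2 mm. A picture is of the moment at which its call begins.
- r.sign_off(): hands the job in; it is judged then, once.
The state is a dict: "clock": time; "qpos": joint angles; "qvel": joint speeds; "joint_efforts": joint torques, N m; "eef_pos": TCP position; "tcp_rot": TCP orientation; "contact_force": force on the tool from outside, world axes, zero at the start; "wrist_torque": the same for the moment, N m; "opening": opening from 0.0 (shut) to 1.0 (fully open); "grasp_force": force on a finger pad.
Only numpy, scipy, OpenCV 4.12 (cv2) and the standard library are available. Lean on these libraries where they do the work, as an engineer would, in place of code of your own. Each camera call takes 0.05 s, during which the arm holds its last target. There are 200 camera calls.

## Working session

There is one attempt and no reset: what is moved stays moved. The work goes in short steps, Python scripts to look and compute and a shell command to move; the robot and the scene stay as the last step left them, time stands still between calls to the robot, and variables do not carry over. Pictures are saved under pics/ and viewed, at most 10 in all, crops included, and the job is handed in when it is done.

```bash
ls; mkdir -p pics
python3 - <<'E'
from rig import r, grab_frame
import cv2,numpy as np
for n in("scene","top"):
    f=grab_frame(n); cv2.imwrite(f"pics/{n}0.png",f["pixels"][:,:,::-1]); np.savez(f"{n}0.npz",**f)
    print(n,f["vertical_fov"],f["cx"],f["cy"],np.round(f["cam_to_world"],3).tolist())
s=r.sense();print(s)
E
```

```text
pics
scene 51.73586812509758 281.0613751909117 209.824564171217 [[0.39, 0.686, -0.614, 1287.541], [0.921, -0.3, 0.249, -352.459], [-0.014, -0.662, -0.749, 1160.451], [0.0, 0.0, 0.0, 1.0]]
top 42.39617130187742 278.10228670238524 214.8146407759283 [[0.026, -0.995, 0.093, 338.655], [-1.0, -0.026, -0.007, -19.739], [0.009, -0.093, -0.996, 1567.966], [0.0, 0.0, 0.0, 1.0]]
{'clock': 0.1, 'qpos': array([ 1.14259136e+00,  3.53606369e-01,  1.63404201e+00,  4.04900924e-06,
        1.15520908e+00, -2.37696937e-03]), 'qvel': array([ 0.00108935, -0.00319817, -0.00192804,  0.00047156,  0.00027311,
        0.00028648]), 'joint_efforts': array([ 1.91376879e-03, -6.06357265e+01, -3.42818356e+01,  9.53488075e-05,
        4.00714649e-03,  4.15816203e-05]), 'eef_pos': array([257.99411082, 568.83375377, 252.62717474]), 'tcp_rot': array([-3.14032786e+00, -6.70867238e-06,  2.71576302e+00]), 'contact_force': array([ 0.3411975 ,  0.40883195, -0.88939785]), 'wrist_torque': array([0.02794564, 0.02342344, 0.00208092]), 'grasp_force': 0.0, 'opening': 1.0011837696349188}
```

View pics/scene0.png

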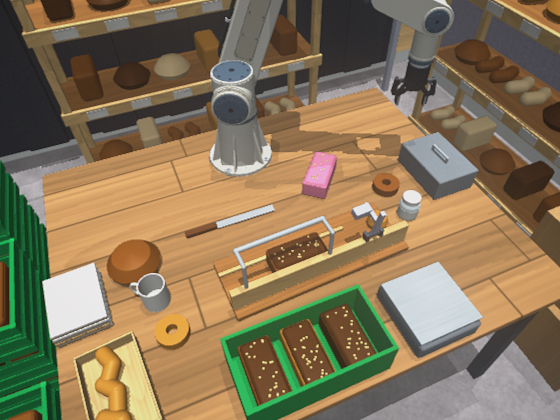

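View pics/top0.png

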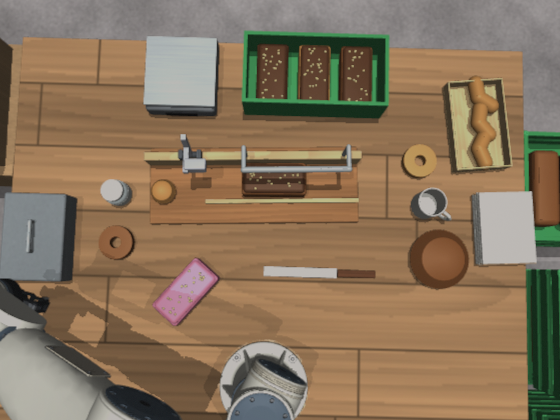

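The scene view shows the board with its fence behind. In the top view the fence runs along rows 150–160 (columns 145–360), the raised stop is at about (190,155), the loaf at (273,183), the bun at (162,190) and the pink look-alike at (186,291).

```bash
cat > h.py <<'E'
import numpy as np,cv2
def cloud(f):
    d=f["z_map"];H,W=d.shape;fl=H/2/np.tan(np.radians(float(f["vertical_fov"]))/2)
    v,u=np.mgrid[:H,:W]
    p=np.stack([(u-f["cx"])/fl*d,(v-f["cy"])/fl*d,d],-1)
    T=f["cam_to_world"]; P=p@T[:3,:3].T+T[:3,3]; P[d==0]=np.nan
    return P
def rect(xy): 
    (c,s,a)=cv2.minAreaRect(xy.astype(np.float32)); return np.round(c,1),np.round(s,1),round(a,2)
E
python3 - <<'E'
from h import *
for n in("top","scene"):
    f=dict(np.load(n+"0.npz")); P=cloud(f); x,y,z=P[...,0],P[...,1],P[...,2]
    print(n,"table z",np.nanmedian(z[(abs(x-300)<40)&(abs(y)<100)]))
    R=(x>350)&(x<700)&(y>-330)&(y<420)
    rgb=f["pixels"].astype(int); 
    m=R&(z>92)&(z<106)&(rgb[...,0]>130)&(rgb[...,2]<130)   # fence top
    m=cv2.morphologyEx(m.astype(np.uint8),cv2.MORPH_OPEN,np.ones((3,3)))>0
    print(n,"fence",rect(P[m][:,:2]),np.median(z[m]),m.sum())
    m=R&(z>185)&(z<212); k,l,s,c=cv2.connectedComponentsWithStats(m.astype(np.uint8))
    for i in range(1,k):
        if s[i,4]>40: q=P[l==i]; print("z200",s[i],rect(q[:,:2]),np.median(q[:,2]))
    m=R&(z>84)&(z<97)&(rgb[...,0]<150)&(rgb.max(-1)-rgb.min(-1)>25); k,l,s,c=cv2.connectedComponentsWithStats(m.astype(np.uint8))
    for i in range(1,k):
        if s[i,4]>80: q=P[l==i]; print("loaf?",s[i],rect(q[:,:2]),np.median(q[:,2]),q[:,:2].min(0),q[:,:2].max(0))
    m=R&(z>105)&(y>150); q=P[m]; print("stop",q.min(0),q.max(0),len(q))
    m=R&(z>14)&(z<26);q=P[m];print("board",rect(q[:,:2]),q.min(0),q.max(0))
E
```

```text
top table z 1.6804701399356645
top fence (array([640.6,  44.7]), array([ 25.4, 599. ]), 2.08) 100.57221422071143 1079
z200 [241 144 112  29 843] (array([613.3, -71.9]), array([ 72.1, 283.4]), 2.3) 206.76350071362572
z200 [183 149  24  25 352] (array([601.5, 190.3]), array([62.5, 59.5]), 1.46) 197.91239162280533
loaf? [272 163  34   3  83] (array([619. , -54.9]), array([ 7.7, 91.4]), 1.56) 88.92109822032535 [ 614.38093045 -100.63862094] [623.85759619  -9.1231348 ]
loaf? [ 242  173   64   22 1100] (array([563.9, -15. ]), array([ 58.4, 174.3]), 1.53) 92.02460594512138 [ 533.522932   -102.18662251] [595.19728415  71.80846387]
stop [569.71931794 158.22416524 105.12463712] [662.4645     338.29406143 237.7872038 ] 683
board (array([517.8,  80.3]), array([323.7, 680.9]), 2.29) [ 351.18573613 -260.67572901   14.01367028] [687.77266148 414.95651924  25.99214254]
scene table z 3.1871270297015144
scene fence (array([623.3,   4.3]), array([ 52.8, 460.1]), 1.41) 100.54528913663944 57
z200 [352 202  33  22 270] (array([614., 193.]), array([85.6, 60.4]), 2.67) 198.08300735439644
z200 [233 215 102  57 701] (array([612. , -70.2]), array([ 72.6, 283.5]), 2.45) 206.56599169083393
loaf? [231 227 177  73 381] (array([648.5,  43.1]), array([  7.4, 592.7]), 2.04) 89.52517460292165 [ 636.16244408 -253.16269749] [660.16007152 339.26355486]
loaf? [ 267  232   61   38 1080] (array([578.3, -14.4]), array([ 83.4, 176.2]), 0.58) 92.72705762009787 [ 536.87797348 -102.82364081] [620.71096433  73.51121904]
stop [570.27209787 150.57582928 105.00565758] [661.16547965 339.44580414 234.69998437] 603
board (array([516.4,  82.2]), array([322.9, 680.7]), 2.2) [ 350.5844435  -258.24681009   14.00264174] [689.4496812  419.67424877  25.99442783]
```

```bash
cat >> h.py <<'E'
YAW=np.radians(2.08); B=np.array([570.7,42.2])
Rb=np.array([[np.cos(YAW),-np.sin(YAW)],[np.sin(YAW),np.cos(YAW)]])
def tob(P): 
    Q=P.copy(); Q[...,:2]=(P[...,:2]-B)@Rb; return Q
def tow(x,y): return B+Rb@np.array([x,y])
E
python3 - <<'E'
from h import *
for n in("top","scene"):
    f=dict(np.load(n+"0.npz")); Q=tob(cloud(f)); x,y,z=Q[...,0],Q[...,1],Q[...,2]
    m=(x>-20)&(x<110)&(y>100)&(y<200)&(z>105); q=Q[m]
    a=q[(q[:,1]>158)&(q[:,1]<182)&(q[:,2]>118)]
    print(n,"arm zone",len(a)); 
    for z0 in range(118,245,8):
        b=a[(a[:,2]>=z0)&(a[:,2]<z0+8)]
        if len(b): print(z0,len(b),np.round([b[:,0].min(),np.median(b[:,0]),b[:,0].max(),b[:,1].min(),b[:,1].max()],1))
    t=a[a[:,2]>a[:,2].max()-8]; print("tip",np.median(t,0))
    g=q[q[:,1]<155]; print("foot",g.min(0),g.max(0))
    m=(x>-42)&(x<56)&(y>-250)&(y<110)&(z>86)&(z<97); q=Q[m]; print("loaf",np.percentile(q,[1,99],axis=0).round(1))
    m=(x>-45)&(x<45)&(y>190)&(z>40)&(z<75); q=Q[m]; print("bun",np.percentile(q,[1,99],axis=0).round(1))
    m=(x>62)&(x<78)&(z>95)&(z<106); q=Q[m]; print("fence y",q[:,1].min(),q[:,1].max())
E
```

```text
top arm zone 296
118 12 [ 59.7  63.3  76.7 158.2 168.8]
126 8 [ 63.5  66.2  75.4 159.4 167.6]
134 4 [ 64.3  66.   75.1 162.9 166. ]
142 6 [ 66.6  70.6  79.6 162.3 164.7]
158 6 [ 68.8  75.5  83.3 161.9 163. ]
166 1 [ 77.9  77.9  77.9 161.9 161.9]
174 19 [  6.2  66.5  85.9 159.7 174.7]
182 56 [  5.1  59.1  83.7 161.6 176.7]
190 75 [  6.6  35.1  90.8 159.4 175.9]
198 46 [ 10.4  26.1  83.8 158.5 173.7]
206 12 [ 17.3  80.6  94.  162.2 173.4]
214 9 [ 78.5  79.9  82.2 164.1 174.4]
222 21 [ 80.9  89.6  97.9 162.3 175.5]
230 21 [ 82.8  88.9  96.4 163.4 174.7]
tip [ 88.92684355 169.47070958 233.12723901]
foot [  9.9998218  102.67879789 105.12463712] [ 81.63046714 154.99338098 207.92587045]
loaf [[ -33.8 -141.2   86.3]
 [  47.4   24.5   96.7]]
bun [[-44.2 225.7  40.9]
 [ 12.2 513.2  72.6]]
fence y -298.84788278259975 298.35793146138803
scene arm zone 287
118 16 [ 59.3  70.9  76.  159.6 178.5]
126 9 [ 62.6  71.2  77.2 161.3 177.6]
134 10 [ 64.2  71.8  77.7 164.9 174.8]
142 8 [ 66.   78.5  80.7 164.1 171.7]
150 9 [ 65.3  76.5  83.  164.1 174.7]
158 11 [ 68.8  80.2  84.7 164.5 178.3]
166 11 [ 65.7  81.2  85.3 164.2 175.6]
174 31 [ 34.8  64.7  86.1 159.7 176.7]
182 54 [ 35.9  56.5  88.7 158.5 179.5]
190 30 [  5.7  38.   88.9 159.3 179.1]
198 42 [ 10.6  25.9  90.1 158.7 176.8]
206 11 [ 76.1  88.1  91.8 164.8 177.2]
214 11 [ 79.7  91.6  94.2 163.  176.1]
222 13 [ 80.1  88.   94.8 162.9 179.8]
230 21 [ 79.5  88.7  96.6 164.5 177.6]
tip [ 88.36462291 169.24724869 231.37356647]
foot [  7.29550305 106.09362226 105.00565758] [ 80.14587523 154.80602596 205.3158633 ]
loaf [[ -34.1 -140.2   86.3]
 [  45.1   26.1   96.7]]
bun [[-44.4 226.3  40.4]
 [ 10.4 676.4  74.8]]
fence y -297.90186941361003 299.2184568641999
```

```bash
python3 -m inch '[[0,0,-0.0368,0,0,0,0],[0,0,-0.0368,0,0,0,0],[0,0,-0.0368,0,0,0,0],[0,0,-0.0368,0,0,0,0],[0,0,0,-0.4,-0.4,-0.475,0],[0,0,0,-0.6,-0.6,-0.475,0],[0,0,0,-0.76,-0.735,-0.475,0],[0,0,0,-0.76,-0.735,-0.475,0]]'
python3 -m inch '[[0,0,0,-0.76,-0.735,0,0],[0,0,0,-0.76,-0.735,0,0],[0,0,0,-0.76,-0.735,0,0],[0,0,0,-0.76,-0.735,0,0],[0,0,0,-0.76,-0.735,0,0],[0,0,0,-0.76,-0.735,0,0],[0,0,0,-0.76,-0.735,0,0],[0,0,0,-0.76,-0.735,0,0]]'
```

```text
clock: 0.77
eef_pos: [324.1, 508.7, 301.7]
tcp_rot: [-3.141, 0.0, -3.107]
contact_force: [1.1, 0.2, 0.5]
opening: 0.999
grasp_force: 0.0
clock: 1.43
eef_pos: [481.8, 366.7, 301.4]
tcp_rot: [-3.141, 0.0, -3.108]
contact_force: [0.2, -0.4, 0.2]
opening: 1.0
grasp_force: 0.0
```

```bash
cat > st.py <<'E'
from rig import r; from h import *
s=r.sense(); p=s["eef_pos"]; b=tob(p.astype(float)); print("t",s["clock"],"board",b.round(1),"rot",(s["tcp_rot"]).round(4),"yaw err deg",round(np.degrees(s["tcp_rot"][2]-YAW)%180,2),"F",s["contact_force"].round(1),"open",s["opening"],"g",s["grasp_force"],"q",s["qpos"].round(2))
E
python3 st.py
```

```text
t 1.4333 board [-77.1 327.5 301.4] rot [-3.1415e+00  2.0000e-04 -3.1083e+00] yaw err deg 179.83 F [ 0.2 -0.4  0.2] open 1.0001152490651053 g 0.0 q [ 0.65  0.28  1.62 -0.    1.24 -0.96]
```

```bash
python3 -m inch '[[0,0,0,-0.82,-0.79,0,0],[0,0,0,-0.82,-0.79,0,0],[0,0,0,-0.82,-0.79,0,0],[0,0,0,-0.82,-0.79,0,0],[0,0,0,-0.82,-0.79,0,0],[0,0,0,-0.82,-0.79,0,0],[0,0,0,-0.82,-0.79,0,0],[0,0,0,-0.8,-0.78,0,0]]'
python3 st.py
python3 - <<'E'
from rig import r, grab_frame
import cv2
a=grab_frame("wrist")["pixels"];b=grab_frame("scene")["pixels"][120:330,200:480]
b=cv2.resize(b,(560,420))
cv2.imwrite("pics/w1.png",cv2.resize(cv2.hconcat([a,b]),(800,300))[:,:,::-1])
E
```

```text
clock: 2.1
eef_pos: [650.8, 214.8, 301.3]
tcp_rot: [-3.141, 0.0, -3.109]
contact_force: [0.5, 0.2, -0.2]
opening: 1.004
grasp_force: 0.0
t 2.1 board [ 86.3 169.5 301.3] rot [-3.1413  0.     -3.1085] yaw err deg 179.82 F [ 0.5  0.2 -0.2] open 1.0044315825241394 g 0.0 q [ 0.32  0.41  1.44 -0.    1.29 -1.29]
```

View pics/w1.png

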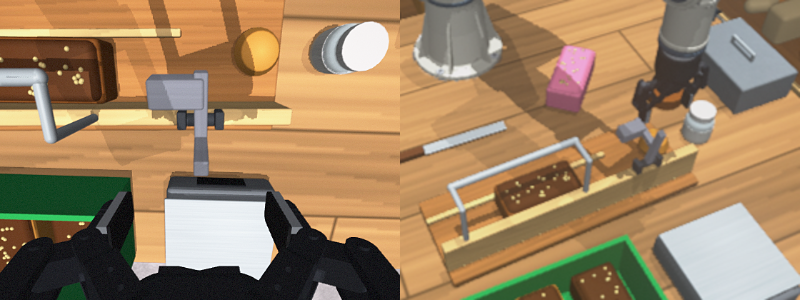

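The wrist view (left half) shows the stop's arm at column ~202, centred between the open fingers, which stand at ~125 and ~280. The way down is clear.

```bash
python3 -m inch '[[0,0,0,0,0,0.6,0],[0,0,0,0,0,0.8,0],[0,0,0,0,0,0.8,0],[0,0,0,0,0,0.7,0],[0,0,0,0,0,0.46,0],[0,0,0,0,0,0,1],[0,0,0,0,0,0,1],[0,0,0,0,0,0,1]]' 25
python3 -m inch '[[0,0,0,0,0,0,1],[0,0,0,0,0,0,1],[0,0,0,0,0,0,1],[0,0,0,0,0,0,1],[0,0,0,0,0,0,1],[0,0,0,0,0,0,1]]'
python3 st.py
```

```text
clock: 2.87
eef_pos: [650.3, 217.0, 218.1]
tcp_rot: [3.141, 0.001, -3.106]
contact_force: [0.0, 0.2, 0.3]
opening: 0.603
grasp_force: 0.0
clock: 3.37
eef_pos: [650.2, 217.0, 217.8]
tcp_rot: [3.141, 0.001, -3.105]
contact_force: [-1.7, 0.2, 6.6]
opening: 0.159
grasp_force: 27.4
t 3.3667 board [ 85.8 171.8 217.8] rot [ 3.1411e+00  1.3000e-03 -3.1050e+00] yaw err deg 0.02 F [-1.7  0.2  6.6] open 0.15873310174169086 g 27.430533170700073 q [ 0.32  0.48  1.53  0.    1.14 -1.29]
```

```bash
python3 -m inch '[[0,0,0,0.556,0,-0.048,1],[0,0,0,0.556,0,0.028,1],[0,0,0,0.548,0,0.108,1],[0,0,0,0.528,0,0.18,1],[0,0,0,0.496,0,0.256,1],[0,0,0,0.456,0,0.32,1]]'
python3 st.py
```

```text
clock: 3.87
eef_pos: [572.3, 214.2, 197.6]
tcp_rot: [3.141, 0.004, -3.105]
contact_force: [0.8, -0.3, 6.5]
opening: 0.161
grasp_force: 29.6
t 3.8667 board [  7.9 171.8 197.6] rot [ 3.1406  0.0044 -3.1049] yaw err deg 0.02 F [ 0.8 -0.3  6.5] open 0.16145698310241624 g 29.600241780281067 q [ 0.36  0.39  1.72 -0.    1.03 -1.25]
```

```bash
python3 -m inch '[[0,0,0,0.408,0,0.38,1],[0,0,0,0.352,0,0.432,1],[0,0,0,0.288,0,0.48,1],[0,0,0,0.22,0,0.512,1],[0,0,0,0.144,0,0.54,1],[0,0,0,0.064,0,0.484,1],[0,0,0,0.0,0,0.3,1],[0,0,0,0,0,0.0,1]]'
python3 st.py
python3 - <<'E'
from rig import r, grab_frame
import cv2
b=grab_frame("scene")["pixels"][150:310,210:450]
cv2.imwrite("pics/s2.png",cv2.resize(b,(720,480))[:,:,::-1])
E
```

```text
clock: 4.53
eef_pos: [533.2, 212.7, 116.1]
tcp_rot: [-3.142, -0.003, -3.105]
contact_force: [-4.2, 2.3, -0.1]
opening: 0.16
grasp_force: 29.3
t 4.5333 board [-31.3 171.8 116.1] rot [-3.1415e+00 -2.8000e-03 -3.1051e+00] yaw err deg 0.01 F [-4.2  2.3 -0.1] open 0.16003662612570474 g 29.301182627677917 q [ 0.38  0.44  1.85  0.    0.85 -1.23]
```

View pics/s2.png

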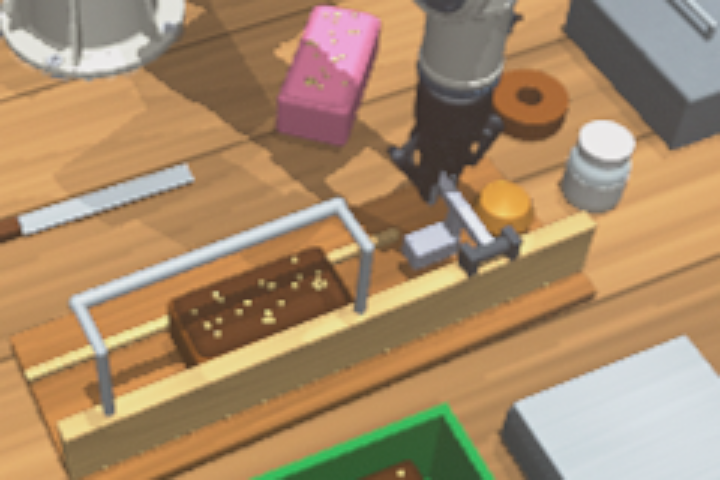

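The stop's arm now lies level over the lane, with its foot in front of the loaf. I'll press a little further to confirm it is against its lower end.

```bash
python3 -m inch '[[0,0,0,0,0,0.08,1],[0,0,0,0,0,0.08,1],[0,0,0,0,0,0,1]]'; python3 -m inch '[[0,0,0,0,0,0.08,1],[0,0,0,0,0,0.08,1],[0,0,0,0,0,0,1]]'
python3 - <<'E'
from rig import r, grab_frame
from h import *
Q=tob(cloud(grab_frame("scene")));x,y,z=Q[...,0],Q[...,1],Q[...,2]
m=(x>-45)&(x<60)&(y>163)&(y<178)&(z>100)&(z<150)
for x0 in range(-20,60,10):
    k=m&(x>=x0)&(x<x0+10); print(x0,k.sum(),np.median(z[k]) if k.any() else None)
E
```

```text
clock: 4.83
eef_pos: [533.3, 212.7, 113.1]
tcp_rot: [-3.142, -0.003, -3.105]
contact_force: [-7.0, 3.2, 0.7]
opening: 0.16
grasp_force: 29.6
clock: 5.08
eef_pos: [533.6, 212.8, 109.3]
tcp_rot: [3.142, -0.002, -3.105]
contact_force: [-4.6, 3.0, 0.6]
opening: 0.159
grasp_force: 29.6
-20 14 122.943406405171
-10 16 124.35640654249607
0 20 121.08186539391272
10 22 121.10169800576921
20 16 122.63966100350649
30 16 122.97516609769093
40 16 122.70541697452813
50 17 124.12179652694681
```

```bash
python3 -m inch '[[0,0,0,0,0,0.1,1],[0,0,0,0,0,0.1,1],[0,0,0,0,0,0,1],[0,0,0,0,0,0,1]]'
python3 - <<'E'
from rig import r, grab_frame
from h import *
for i,n in enumerate(["scene","top","scene"]):
    Q=tob(cloud(grab_frame(n)));x,y,z=Q[...,0],Q[...,1],Q[...,2]
    m=(x>-25)&(x<52)&(y>165)&(y<176)&(z>112)&(z<135)
    print(n,np.polyfit(x[m],z[m],1),m.sum())
    m=(x>-8)&(x<28)&(y>116)&(y<150)&(z>50)&(z<120); print(np.percentile(Q[m],[2,50,98],axis=0).round(1).tolist())
    m=(x>64)&(x<76)&(z>95)&(z<106)&(abs(y-50)<60); print("fence z",np.median(z[m]))
E
```

```text
clock: 5.47
eef_pos: [534.2, 212.8, 107.9]
tcp_rot: [3.141, -0.0, -3.105]
contact_force: [-15.9, -2.9, 38.8]
opening: 0.159
grasp_force: 35.4
scene [2.32122150e-02 1.22587245e+02] 82
[[-6.4, 119.1, 50.9], [13.7, 132.5, 74.2], [22.5, 149.3, 80.3]]
fence z 101.25002823516661Traceback (most recent call last):
  File "<stdin>", line 6, in <module>
    raise TypeError("expected non-empty vector for x")
TypeError: expected non-empty vector for x
```

```bash
python3 -m inch '[[0,0,0,0,0,0,0],[0,0,0,0,0,0,0],[0,0,0,0,0,0,0],[0,0,0,0,0,0,0],[0,0,0,0,0,0,0],[0,0,0,0,0,-0.3,0],[0,0,0,0,0,-0.7,0],[0,0,0,0,0,-1,0]]'
python3 -m inch '[[0,0,0,0,0,-1,0],[0,0,0,0,0,-1,0],[0,0,0,0,0,-1,0],[0,0,0,0,0,-1,0],[0,0,0,0,0,-0.7,0],[0,0,0,0.5,-0.5,0,1],[0,0,0,0.5,-0.9,0,1],[0,0,0,0.5,-0.9,0,1]]'
python3 st.py
```

```text
clock: 6.23
eef_pos: [533.2, 212.0, 153.5]
tcp_rot: [-3.14, -0.004, -3.105]
contact_force: [-0.5, -0.2, 0.3]
opening: 0.998
grasp_force: 0.0
clock: 6.9
eef_pos: [498.7, 153.5, 272.7]
tcp_rot: [3.141, 0.001, -3.104]
contact_force: [0.5, -1.0, -0.3]
opening: 0.602
grasp_force: 0.0
t 6.9 board [-67.9 113.8 272.7] rot [ 3.1414e+00  8.0000e-04 -3.1037e+00] yaw err deg 0.09 F [ 0.5 -1.  -0.3] open 0.6023860947994429 g 0.0 q [ 0.3   0.17  1.83 -0.    1.14 -1.31]
```

Run:
```python
from rig import r, grab_frame
from h import *
for n in ["scene","top"]:
    f=grab_frame(n);Q=tob(cloud(f));x,y,z=Q[...,0],Q[...,1],Q[...,2]
    m=(x>-45)&(x<52)&(y>165)&(y<176)&(z>108)&(z<135)
    if m.sum()>5: print(n,np.polyfit(x[m],z[m],1),m.sum(),x[m].min())
    m=(x>-8)&(x<28)&(y>112)&(y<160)&(z>50)&(z<100); print(np.percentile(Q[m],[2,50,98],axis=0).round(1).tolist())
    m=(x>64)&(x<76)&(z>95)&(z<106)&(abs(y-50)<60); print("fence z",np.median(z[m]))
    m=(x>-42)&(x<56)&(y>-250)&(y<110)&(z>86)&(z<97); q=Q[m]; print("loaf",np.percentile(q,[1,99],axis=0).round(1).tolist())
cv2.imwrite("pics/s3.png",np.ascontiguousarray(cv2.resize(grab_frame("scene")["pixels"][150:310,210:450],(720,480))[:,:,::-1]))
```

```text
scene [1.06420117e-03 1.22454950e+02] 111 -44.561080866789666
[[-5.8, 119.6, 52.0], [12.8, 137.4, 73.9], [23.4, 158.3, 80.5]]
fence z 101.51709210363686
loaf [[-34.1, -140.2, 86.5], [44.9, 26.0, 96.8]]Traceback (most recent call last):
  File "<stdin>", line 7, in <module>
    return _quantile_unchecked(
        a, q, axis, out, overwrite_input, method, keepdims, weights)
    return _ureduce(a,
                    func=_quantile_ureduce_func,
    ...<5 lines>...
                    overwrite_input=overwrite_input,
                    method=method)
    r = func(a, **kwargs)
    result = _quantile(arr,
                       quantiles=q,
    ...<2 lines>...
                       out=out,
                       weights=wgt)
    slices_having_nans = np.isnan(arr[-1, ...])
                                  ~~~^^^^^^^^^
IndexError: index -1 is out of bounds for axis 0 with size 0
```

The scene camera has the arm flat (slope 0.001) with its top at 122.5 mm, against an expected 123 mm, so the stop is fully down. Next I move to behind the loaf and lean the tool 35°.

```bash
python3 -m inch '[[0,0,0,0.37,-0.95,0,1],[0,0,0,0.37,-0.95,0,1],[0,0,0,0.37,-0.95,0,1],[0,0,0,0.37,-0.95,0,1],[0,0,0,0.37,-0.95,0,1],[0,0,0,0.37,-0.95,0,1],[0,0,0,0.37,-0.95,0,1],[0,0,0,0.37,-0.95,0,1]]'
python3 -m inch '[[0,-0.0389,0,0,-0.95,0,1],[0,-0.0389,0,0,-0.95,0,1],[0,-0.0389,0,0,-0.95,0,1],[0,-0.0389,0,0,-0.95,0,1],[0,-0.0389,0,0,-0.95,0,1],[0,0,0,0,0,0,1]]'
python3 st.py
```

```text
clock: 7.67
eef_pos: [432.2, -39.6, 272.4]
tcp_rot: [3.142, 0.001, -3.105]
contact_force: [0.9, 0.1, -0.4]
opening: 0.003
grasp_force: 0.0
clock: 8.17
eef_pos: [435.7, -138.8, 270.6]
tcp_rot: [3.128, 0.529, -3.104]
contact_force: [-0.7, 0.1, 0.4]
opening: 0.003
grasp_force: 0.0
t 8.1667 board [-141.5 -175.9  270.6] rot [ 3.1281  0.5286 -3.1037] yaw err deg 0.09 F [-0.7  0.1  0.4] open 0.002547367697574554 g 0.0 q [-0.5  -0.14  2.26  0.49  0.62 -2.46]
```

```bash
python3 -m inch '[[0,-0.013,0,0,-0.4,0,1],[0,-0.013,0,0,-0.4,0,1],[0,0,0,0,0,0,1]]'
python3 st.py
```

```text
clock: 8.42
eef_pos: [437.8, -157.8, 270.6]
tcp_rot: [3.125, 0.607, -3.106]
contact_force: [-0.1, -0.4, -0.4]
opening: 0.002
grasp_force: 0.0
t 8.4167 board [-140.1 -195.1  270.6] rot [ 3.1253  0.6068 -3.1065] yaw err deg 179.93 F [-0.1 -0.4 -0.4] open 0.0019251489770920397 g 0.0 q [-0.59 -0.13  2.29  0.68  0.59 -2.7 ]
```

```bash
python3 -m inch '[[0,0,0,0,0,0.6,1],[0,0,0,0,0,0.9,1],[0,0,0,0,0,1,1],[0,0,0,0,0,1,1],[0,0,0,0,0,1,1],[0,0,0,0,0,1,1],[0,0,0,0,0,0.6,1],[0,0,0,0,0,0,1]]'
python3 st.py
python3 - <<'E'
from rig import grab_frame
import cv2
cv2.imwrite("pics/s4.png",cv2.hconcat([cv2.resize(grab_frame(n)["pixels"][a:a+160,b:b+160],(400,400)) for n,a,b in(("scene",150,210),("top",120,220))])[:,:,::-1])
E
```

```text
clock: 9.08
eef_pos: [530.7, -147.1, 156.9]
tcp_rot: [3.125, 0.581, -3.109]
contact_force: [-0.3, 0.2, 1.3]
opening: 0.0
grasp_force: 0.0
t 9.0833 board [ -46.8 -187.7  156.9] rot [ 3.1246  0.581  -3.1092] yaw err deg 179.78 F [-0.3  0.2  1.3] open 0.0004715616445723102 g 0.0 q [-0.42  0.22  2.24  1.07  0.3  -3.01]
```

View pics/s4.png

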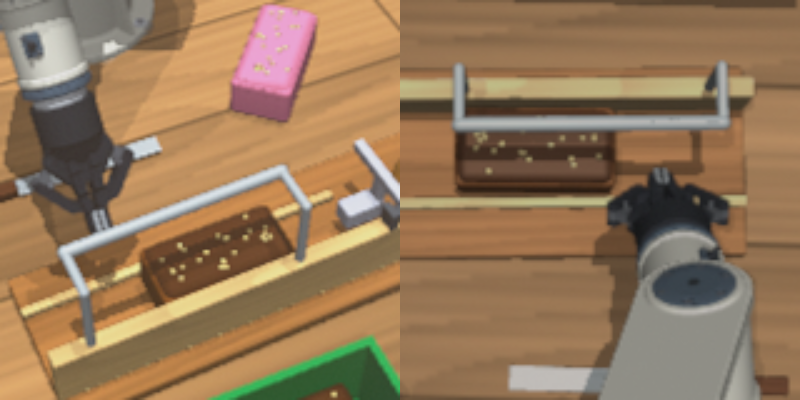

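The leaned fingers are under the rail behind the loaf, but joint 6 has run to its limit (−3.01) there. I'll spin the tool 90° about its own axis. That frees joint 6 and turns the wide knuckles away from the loaf's top.

```bash
python3 -m inch '[[0,0,0.0385,0,0,-0.5,1],[0,0,0.0385,0,0,0,1],[0,0,0.0385,0,0,0,1],[0,0,0.0385,0,0,0,1],[0,0,0.0385,0,0,0,1],[0,0,0.0385,0,0,0,1],[0,0,0.0385,0,0,0,1],[0,0,0.0385,0,0,0,1]]'
python3 -m inch '[[0,0,0.0385,0,0,0,1],[0,0,0.0385,0,0,0,1],[0,0,0.0385,0,0,0,1],[0,0,0.0385,0,0,0,1],[0,0,0.0385,0,0,0,1],[0,0,0,0,0,0,1]]'
cat >> st.py <<'E'
from scipy.spatial.transform import Rotation as Ro
M=Ro.from_euler("xyz",s["tcp_rot"]).as_matrix().copy(); M[:2]=Rb.T@M[:2]; print("axes in board (cols x y z)\n",M.round(3)); print("tip",(b+22*M[:,2]).round(1))
E
python3 st.py
```

```text
clock: 9.85
eef_pos: [521.4, -149.1, 169.6]
tcp_rot: [2.636, 0.306, 2.126]
contact_force: [0.2, -0.0, 0.8]
opening: 0.0
grasp_force: 0.0
clock: 10.35
eef_pos: [521.5, -149.2, 169.5]
tcp_rot: [2.557, -0.015, 1.606]
contact_force: [-0.7, -0.3, 0.3]
opening: 0.004
grasp_force: 0.0
t 10.35 board [ -56.1 -189.5  169.5] rot [ 2.5574 -0.0146  1.6058] yaw err deg 89.93 F [-0.7 -0.3  0.3] open 0.0043722847866699876 g 0.0 q [-0.44  0.19  2.25  1.    0.32 -1.37]
axes in board (cols x y z)
 [[ 0.001  0.834  0.552]
 [ 1.    -0.009  0.011]
 [ 0.015  0.551 -0.834]]
tip [ -44.  -189.2  151.2]
```

```bash
python3 -m inch '[[0,0,0,0,0,0.6,1],[0,0,0,0,0,0.8,1],[0,0,0,0,0,0.8,1],[0,0,0,0,0,0.8,1],[0,0,0,0,0,0.8,1],[0,0,0,0,0,0.76,1],[0,0,0,0,0,0,1]]'
python3 st.py
python3 - <<'E'
from rig import grab_frame
import cv2
cv2.imwrite("pics/s5.png",cv2.hconcat([cv2.resize(grab_frame(n)["pixels"][a:a+160,b:b+160],(400,400)) for n,a,b in(("scene",150,210),("top",120,220))])[:,:,::-1])
E
```

```text
clock: 10.93
eef_pos: [585.0, -145.4, 71.8]
tcp_rot: [2.559, -0.011, 1.614]
contact_force: [-0.8, 0.5, 0.4]
opening: 0.001
grasp_force: 0.0
t 10.9333 board [   7.5 -188.    71.8] rot [ 2.5591 -0.0106  1.6137] yaw err deg 90.38 F [-0.8  0.5  0.4] open 0.0005083565001413722 g 0.0 q [-0.37  0.46  2.18  1.76  0.23 -2.11]
axes in board (cols x y z)
 [[-0.007  0.835  0.55 ]
 [ 1.    -0.     0.012]
 [ 0.011  0.55  -0.835]]
tip [  19.6 -187.7   53.4]
```

View pics/s5.png

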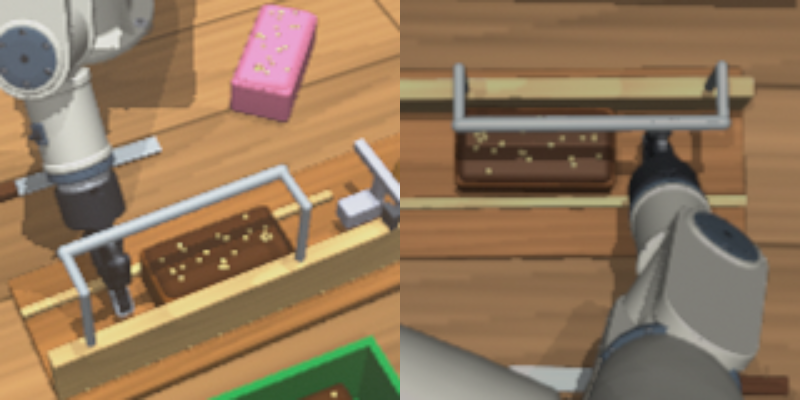

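```bash
python3 -m inch '[[0,0,0,0,0,-0.8,1],[0,0,0,0,0,-1,1],[0,0,0,0,0,-1,1],[0,0,0.0385,0,0,-0.4,1],[0,0,0.0385,0,0,0,1],[0,0,0.0385,0,0,0,1],[0,0,0.0385,0,0,0,1],[0,0,0.0385,0,0,0,1]]'
python3 -m inch '[[0,0,0.0385,0,0,0,1],[0,0,0.0385,0,0,0,1],[0,0,0.0385,0,0,0,1],[0,0,0.0385,0,0,0,1],[0,0,0.0385,0,0,0,1],[0,0,0.0385,0,0,0,1],[0,0,0.0385,0,0,0,1],[0,0,0.0385,0,0,0,1]]'
python3 -m inch '[[0,0,0.0385,0,0,0,1],[0,0,0.0385,0,0,0,1],[0,0,0.0385,0,0,0,1],[0,0,0.0385,0,0,0,1],[0,0,0.0385,0,0,0,1],[0,0,0.0385,0,0,0,1],[0,0,0.0385,0,0,0,1],[0,0,0.0385,0,0,0,1]]'
python3 -m inch '[[0,0,0.0385,0,0,0,1],[0,0,0.0385,0,0,0,1],[0,0,0.0385,0,0,0,1],[0,0,0.0385,0,0,0,1],[0,0,0.0385,0,0,0,1],[0.012,0,0,0,0,0,1],[0.012,0,0,0,0,0,1]]'
python3 st.py
```

```text
clock: 11.7
eef_pos: [539.7, -148.7, 141.9]
tcp_rot: [2.649, -0.33, 1.082]
contact_force: [0.6, -0.0, -0.0]
opening: -0.003
grasp_force: 0.0
clock: 12.37
eef_pos: [539.6, -148.6, 141.6]
tcp_rot: [-3.126, -0.584, 0.026]
contact_force: [-0.3, -0.0, 0.1]
opening: -0.0
grasp_force: 0.0
clock: 13.03
eef_pos: [539.7, -148.6, 141.6]
tcp_rot: [-2.636, -0.307, -1.016]
contact_force: [-0.6, 0.3, 0.7]
opening: -0.002
grasp_force: 0.0
clock: 13.62
eef_pos: [540.3, -147.9, 142.0]
tcp_rot: [-2.495, 0.014, -1.533]
contact_force: [-0.5, 0.5, 0.0]
opening: -0.003
grasp_force: 0.0
t 13.6167 board [ -37.3 -188.8  142. ] rot [-2.4948  0.0142 -1.5333] yaw err deg 90.07 F [-0.5  0.5  0. ] open -0.0031947231417155347 g 0.0 q [-0.43  0.28  2.27  1.56  0.29  1.21]
axes in board (cols x y z)
 [[ 0.001 -0.798  0.603]
 [-1.     0.008  0.012]
 [-0.014 -0.603 -0.798]]
tip [ -24.1 -188.6  124.4]
```

```bash
python3 -m inch '[[0,0,0,0,0.1,0.6,1],[0,0,0,0,0.1,0.9,1],[0,0,0,0,0,0.9,1],[0,0,0,0,0,0.8,1],[0,0,0,-0.5,0,0,1],[0,0,0,-0.4,0,0,1],[0,0,0,0,0,0,1]]'
python3 st.py
```

```text
clock: 14.2
eef_pos: [582.8, -121.1, 74.3]
tcp_rot: [-2.497, 0.014, -1.529]
contact_force: [-1.0, -0.1, 0.2]
opening: -0.001
grasp_force: 0.0
t 14.2 board [   6.2 -163.7   74.3] rot [-2.4973  0.0145 -1.5293] yaw err deg 90.3 F [-1.  -0.1  0.2] open -0.0010522244533941612 g 0.0 q [-0.33  0.46  2.24  2.18  0.28  0.65]
axes in board (cols x y z)
 [[ 0.005 -0.8    0.601]
 [-1.     0.005  0.015]
 [-0.014 -0.601 -0.799]]
tip [  19.4 -163.3   56.7]
```

```bash
python3 -m inch '[[0,0,0,-0.3,0,0,1],[0,0,0,-0.3,0,0,1],[0,0,0,-0.3,0,0,1],[0,0,0,-0.3,0,0,1]]'; python3 -m inch '[[0,0,0,-0.3,0,0,1],[0,0,0,-0.3,0,0,1],[0,0,0,-0.3,0,0,1],[0,0,0,-0.3,0,0,1]]'
python3 st.py
python3 - <<'E'
from rig import r, grab_frame
from h import *
f=grab_frame("scene");Q=tob(cloud(f));x,y,z=Q[...,0],Q[...,1],Q[...,2]
m=(x>-42)&(x<56)&(y>-250)&(y<115)&(z>86)&(z<97)&(f["pixels"].max(-1)<140); q=Q[m]; print("loaf",np.percentile(q,[1,99],axis=0).round(1).tolist())
cv2.imwrite("pics/s6.png",np.ascontiguousarray(cv2.resize(f["pixels"][150:310,210:450],(720,480))[:,:,::-1]))
E
```

```text
clock: 14.53
eef_pos: [582.1, -93.0, 75.2]
tcp_rot: [-2.497, 0.014, -1.532]
contact_force: [-1.0, -2.7, -1.1]
opening: -0.002
grasp_force: 0.5
clock: 14.87
eef_pos: [581.0, -62.9, 75.6]
tcp_rot: [-2.496, 0.014, -1.531]
contact_force: [-0.4, -2.2, -2.0]
opening: -0.002
grasp_force: 0.6
t 14.8667 board [   6.5 -105.4   75.6] rot [-2.4965  0.0138 -1.5315] yaw err deg 90.17 F [-0.4 -2.2 -2. ] open -0.002284097473967557 g 0.5993218665528843 q [-0.19  0.45  2.27  2.51  0.25  0.44]
axes in board (cols x y z)
 [[ 0.003 -0.799  0.601]
 [-1.     0.006  0.013]
 [-0.014 -0.601 -0.799]]
tip [  19.7 -105.1   58. ]
loaf [[-31.5, -115.9, 86.7], [46.5, 74.8, 96.7]]
```

View pics/s6.png

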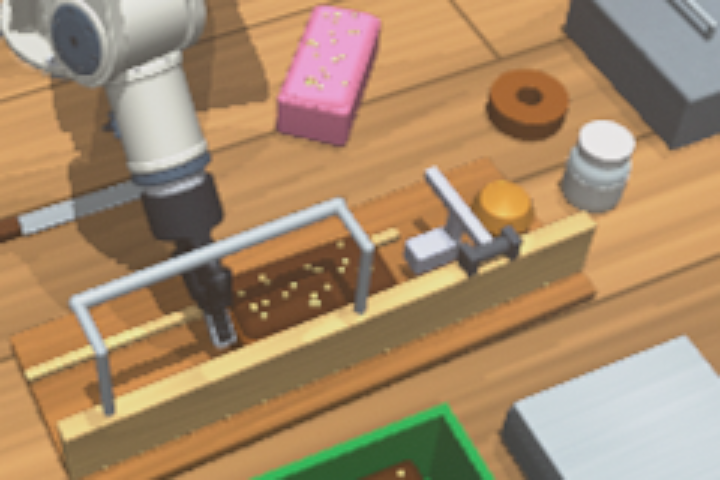

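The loaf slides true along the fence, with its lead end at picture column ~390 and the foot at ~410. I go on in smaller steps.

```bash
python3 -m inch '[[0,0,0,-0.3,0,0,1],[0,0,0,-0.3,0,0,1],[0,0,0,-0.2,0,0,1],[0,0,0,-0.12,0,0,1],[0,0,0,0,0,0,1]]'; python3 -m inch '[[0,0,0,-0.08,0,0,1],[0,0,0,-0.04,0,0,1]]'
python3 - <<'E'
from rig import r, grab_frame
from h import *
s=r.sense();print(tob(s["eef_pos"].astype(float)),s["contact_force"])
f=grab_frame("scene");Q=tob(cloud(f));x,y,z=Q[...,0],Q[...,1],Q[...,2]
for z0,z1 in((86,90),(90,97)):
    m=(x>-35)&(x<5)&(y>20)&(y<116)&(z>z0)&(z<z1)&(f["pixels"].max(-1)<140); print("lead",np.percentile(y[m],[90,97,100]).round(1))
E
```

```text
clock: 15.33
eef_pos: [580.4, -39.6, 75.6]
tcp_rot: [-2.496, 0.014, -1.531]
contact_force: [0.1, -0.4, -0.5]
opening: 0.002
grasp_force: 0.0
clock: 15.5
eef_pos: [580.4, -37.0, 75.2]
tcp_rot: [-2.497, 0.014, -1.532]
contact_force: [-1.1, -4.2, 1.4]
opening: 0.003
grasp_force: 0.5
[  6.77984556 -79.5405488   75.15289163] [-1.13044683 -4.21512631  1.4417824 ]
lead [ 95.8 100.9 104.6]
lead [ 97.3 100.5 104.9]
```

```bash
python3 -m inch '[[0,0,0,-0.08,0,0,1],[0,0,0,-0.08,0,0,1]]'|egrep 'eef|contact'; python3 -m inch '[[0,0,0,-0.06,0,0,1],[0,0,0,-0.06,0,0,1]]'|egrep 'eef|contact'
```

```text
eef_pos: [580.1, -33.0, 74.8]
contact_force: [-1.2, -4.7, 3.2]
eef_pos: [579.9, -29.8, 74.8]
contact_force: [-0.4, -12.0, 3.6]
```

```bash
python3 -m inch '[[0,0,0,-0.06,0,0,1],[0,0,0,-0.04,0,0,1]]'|egrep 'eef|contact'
```

```text
eef_pos: [579.8, -29.3, 74.8]
contact_force: [-0.9, -35.8, 4.6]
```

The force rises to 36 N at y = −29.3 with no further travel, so the loaf is against the foot. I back off and withdraw under the rail.

```bash
python3 -m inch '[[0,0,0,0.4,0,0,1],[0,0,0,0.8,0,0,1],[0,0,0,0,0,-0.6,1],[0,0,0,0,0,-1,1],[0,0,0,0,0,-1,1],[0,0,0,0,0,-1,1],[0,0,0,0,0,-1,1],[0,0,0,0,0,-1,1]]'
python3 -m inch '[[0,0,0,0,0,-1,1],[0,0,0,0,0,-1,1],[0,0,0,0,0,-1,1],[0,0,0,0,0,-1,1],[0,0,0,0,0,-0.6,1],[0,0,0,0,0,0,1]]'
python3 st.py
python3 - <<'E'
from rig import r, grab_frame
from h import *
f=grab_frame("top");g=grab_frame("scene")
for n,f in(("top",f),("scene",g)):
    Q=tob(cloud(f));x,y,z=Q[...,0],Q[...,1],Q[...,2]
    m=(x>-30)&(x<2)&(y>-120)&(y<116)&(z>86)&(z<97)&(f["pixels"].max(-1)<140); print(n,"loaf y",np.percentile(y[m],[0,2,98,100]).round(1))
    m=(x>-2)&(x<22)&(y>105)&(y<155)&(z>66)&(z<84); print("foot top y",np.percentile(y[m],[0,5,50]).round(1),np.median(z[m]))
A=cv2.resize(g["pixels"][185:265,290:390],(800,600));cv2.imwrite("pics/s7.png",A[:,:,::-1])
E
```

```text
clock: 16.72
eef_pos: [516.2, -58.9, 161.9]
tcp_rot: [-2.497, 0.02, -1.528]
contact_force: [0.3, 0.7, 0.4]
opening: -0.002
grasp_force: 0.0
clock: 17.22
eef_pos: [465.9, -61.1, 233.4]
tcp_rot: [-2.489, 0.024, -1.523]
contact_force: [0.6, -0.3, 0.3]
opening: 0.002
grasp_force: 0.0
t 17.2167 board [-108.5  -99.4  233.4] rot [-2.4894  0.024  -1.5232] yaw err deg 90.65 F [ 0.6 -0.3  0.3] open 0.0020954341434939075 g 0.0 q [-0.28 -0.09  2.38  0.78  0.31  2.14]
axes in board (cols x y z)
 [[ 0.011 -0.795  0.607]
 [-1.     0.006  0.026]
 [-0.024 -0.607 -0.795]]
tip [-95.1 -98.9 216. ]
top loaf y [-58.2 -55.2 107.5 112.9]
foot top y [105.4 113.7 133.6] 76.2236711535536
scene loaf y [-59.4 -53.1 109.6 113.7]
foot top y [117.5 121.  136.7] 76.50347213335999
```

View pics/s7.png

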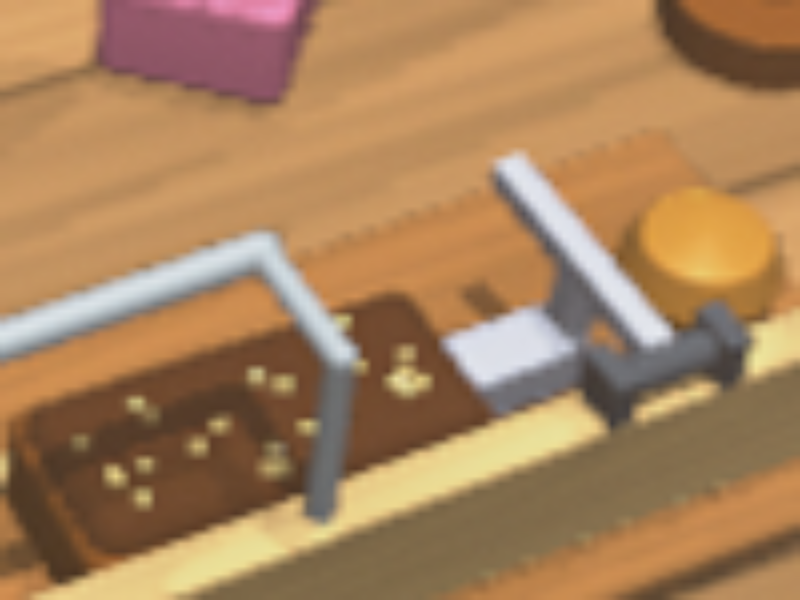

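The picture shows the loaf's lead end flush with the foot at about (455–490, 350–410). The measured loaf centre puts that end at y ≈ 117, against the gauge's 118. Next I straighten the tool and return to the handle.

```bash
python3 -m inch '[[-0.0347,0,0,0,0,-0.6,1],[-0.0347,0,0,0,0,-0.6,1],[-0.0347,0,0,0,0,-0.5,1],[-0.0347,0,0,0,0,-0.5,1],[-0.0347,0,0,0,0,0,1],[-0.0347,0,0,0,0,0,1],[0,0,-0.0385,0,0,0,0.5],[0,0,-0.0385,0,0,0,0.5]]'
python3 -m inch '[[0,0,-0.0385,0,0,0,0.5],[0,0,-0.0385,0,0,0,0.5],[0,0,-0.0385,0,0,0,0.5],[0,0,-0.0385,0,0,0,0.5],[0,0,-0.0385,0,0,0,0.5],[0,0,-0.0385,0,0,0,0.5],[0,0,-0.0385,0,0,0,0.5],[0,0,-0.0385,0,0,0,0.5]]'
python3 -m inch '[[0,0,-0.0385,0,0,0,0.5],[0,0,-0.0385,0,0,0,0.5],[0,0,-0.0385,0,0,0,0.5],[0,0,0,0,0,0,0.5]]'
python3 st.py
```

```text
clock: 17.98
eef_pos: [449.4, -55.4, 266.9]
tcp_rot: [-3.042, 0.021, -1.259]
contact_force: [-0.8, 0.2, -0.0]
opening: 0.275
grasp_force: 0.0
clock: 18.65
eef_pos: [448.1, -55.5, 266.8]
tcp_rot: [-3.067, -0.07, -0.294]
contact_force: [-0.0, 0.2, -0.4]
opening: 0.5
grasp_force: 0.0
clock: 18.98
eef_pos: [448.0, -55.6, 266.9]
tcp_rot: [-3.098, -0.092, 0.068]
contact_force: [-0.4, -0.3, -0.2]
opening: 0.505
grasp_force: 0.0
t 18.9833 board [-126.2  -93.3  266.9] rot [-3.0975 -0.0919  0.0683] yaw err deg 1.83 F [-0.4 -0.3 -0.2] open 0.5047840505414966 g 0.0 q [-0.17  0.02  2.02  0.08  1.02  1.29]
axes in board (cols x y z)
 [[ 0.995  0.036  0.09 ]
 [ 0.032 -0.998  0.047]
 [ 0.092 -0.044 -0.995]]
tip [-124.2  -92.3  245. ]
```

```bash
python3 -m inch '[[-0.015,-0.0287,0.0102,0,0,0,0.5],[0,0,0,0.32,-0.877,0,0.5],[0,0,0,0.32,-0.877,0,0.5],[0,0,0,0.32,-0.877,0,0.5],[0,0,0,0.32,-0.877,0,0.5],[0,0,0,0.32,-0.877,0,0.5],[0,0,0,0.32,-0.877,0,0.5],[0,0,0,0.32,-0.877,0,0.5]]'
python3 -m inch '[[0,0,0,0.32,-0.877,0,0.5],[0,0,0,0.32,-0.877,0,0.5],[0,0,0,0.32,-0.877,0,0.5],[0,0,0,0.32,-0.877,0,0.5],[0,0,0,0.32,-0.877,0,0.5],[0,0,0,0,0,0,0.5]]'
python3 st.py
```

```text
clock: 19.65
eef_pos: [499.1, 100.5, 266.6]
tcp_rot: [3.139, -0.001, 0.028]
contact_force: [0.3, -0.4, 0.2]
opening: 0.505
grasp_force: 0.0
clock: 20.15
eef_pos: [536.5, 213.5, 266.1]
tcp_rot: [3.14, -0.001, 0.03]
contact_force: [-0.5, -1.1, 0.0]
opening: 0.502
grasp_force: 0.0
t 20.15 board [-28.  172.4 266.1] rot [ 3.1405e+00 -1.4000e-03  2.9600e-02] yaw err deg 179.62 F [-0.5 -1.1  0. ] open 0.5021000456293216 g 0.0 q [ 0.38  0.27  1.72 -0.    1.15  1.92]
axes in board (cols x y z)
 [[ 1.    -0.007  0.001]
 [-0.007 -1.    -0.001]
 [ 0.001  0.001 -1.   ]]
tip [-27.9 172.4 244.1]
```

```bash
python3 -m inch '[[0,0,0,0,0,0.8,0.5],[0,0,0,0,0,1,0.5],[0,0,0,0,0,1,0.5],[0,0,0,0,0,1,0.5],[0,0,0,0,0,1,0.5],[0,0,0,0,0,0.8,0.5],[0,0,0,0,0,0.4,0.5],[0,0,0,0,0,0,1]]' 30
python3 -m inch '[[0,0,0,0,0,0,1],[0,0,0,0,0,0,1],[0,0,0,0,0,0,1],[0,0,0,0,0,0,1],[0,0,0,0,0,0,1]]'
python3 st.py
```

```text
clock: 20.82
eef_pos: [534.2, 208.1, 114.5]
tcp_rot: [3.136, 0.003, 0.029]
contact_force: [0.2, 0.8, -0.5]
opening: 0.373
grasp_force: 0.0
clock: 21.23
eef_pos: [535.4, 212.5, 118.6]
tcp_rot: [-3.14, -0.002, 0.029]
contact_force: [-5.8, 21.7, -6.0]
opening: 0.156
grasp_force: 32.9
t 21.2333 board [-29.1 171.5 118.6] rot [-3.1396e+00 -2.4000e-03  2.9000e-02] yaw err deg 179.58 F [-5.8 21.7 -6. ] open 0.156016310938791 g 32.87011206150055 q [0.37 0.44 1.85 0.   0.85 1.92]
axes in board (cols x y z)
 [[ 1.    -0.007  0.002]
 [-0.007 -1.     0.002]
 [ 0.002 -0.002 -1.   ]]
tip [-29.  171.5  96.6]
```

```bash
python3 -m inch '[[0,0,0,0,-0.12,0,1],[0,0,0,0,0,0,1]]' | grep contact
python3 -m inch '[[0,0,0,0.028,0,-0.488,1],[0,0,0,0.108,0,-0.548,1],[0,0,0,0.18,0,-0.528,1],[0,0,0,0.256,0,-0.496,1],[0,0,0,0.32,0,-0.456,1],[0,0,0,0.38,0,-0.408,1],[0,0,0,0,0,0,1]]'
python3 st.py
```

```text
contact_force: [-4.4, 6.6, -1.3]
clock: 21.98
eef_pos: [569.5, 214.0, 193.5]
tcp_rot: [3.14, -0.006, 0.03]
contact_force: [-2.6, 4.8, 3.1]
opening: 0.158
grasp_force: 35.2
t 21.9833 board [  5.  171.7 193.5] rot [ 3.1401 -0.006   0.0299] yaw err deg 179.63 F [-2.6  4.8  3.1] open 0.1575186649038562 g 35.20383059978485 q [ 0.36  0.39  1.73 -0.    1.02  1.9 ]
axes in board (cols x y z)
 [[ 1.    -0.006  0.006]
 [-0.006 -1.    -0.001]
 [ 0.006  0.001 -1.   ]]
tip [  5.2 171.7 171.5]
```

```bash
python3 -m inch '[[0,0,0,0.41,0,-0.34,1],[0,0,0,0.46,0,-0.28,1],[0,0,0,0.5,0,-0.22,1],[0,0,0,0.53,0,-0.144,1],[0,0,0,0.4,0,-0.05,1],[0,0,0,0.34,0,-0.016,1],[0,0,0,0,0,0,1]]'
python3 st.py
python3 - <<'E'
from rig import r, grab_frame
from h import *
for n in ["scene","top"]:
    f=grab_frame(n);Q=tob(cloud(f));x,y,z=Q[...,0],Q[...,1],Q[...,2]
    m=(x>40)&(x<100)&(y>160)&(y<180)&(z>120)&(z<190); q=Q[m]
    for z0 in range(120,190,10):
        b=q[(q[:,2]>=z0)&(q[:,2]<z0+10)]
        if len(b): print(n,z0,len(b),np.percentile(b[:,0],[0,50,100]).round(1))
    m=(x>-30)&(x<45)&(y>105)&(y<155)&(z>150)&(z<215);q=Q[m]; 
    if len(q): print("foot",np.percentile(q,[2,50,98],axis=0).round(1).tolist())
E
```

```text
clock: 22.57
eef_pos: [633.7, 216.3, 217.7]
tcp_rot: [3.14, -0.002, 0.03]
contact_force: [-1.3, 6.8, -0.4]
opening: 0.158
grasp_force: 36.1
t 22.5667 board [ 69.3 171.6 217.7] rot [ 3.14e+00 -2.30e-03  2.97e-02] yaw err deg 179.62 F [-1.3  6.8 -0.4] open 0.15805552325424146 g 36.14071547985077 q [ 0.33  0.45  1.56 -0.    1.12  1.87]
axes in board (cols x y z)
 [[ 1.    -0.007  0.002]
 [-0.007 -1.    -0.002]
 [ 0.002  0.002 -1.   ]]
tip [ 69.3 171.6 195.7]
scene 120 18 [60.5 72.  75.7]
scene 130 19 [55.7 69.5 73.9]
scene 140 13 [59.7 71.2 73.5]
scene 150 15 [59.5 69.7 73.7]
scene 160 17 [43.4 68.5 72.6]
scene 170 22 [40.6 66.1 72. ]
scene 180 16 [43.1 67.  70.6]
foot [[-6.8, 119.2, 161.5], [14.5, 133.7, 184.1], [23.7, 154.5, 190.3]]
top 170 2 [54.9 55.7 56.5]
top 180 8 [50.7 53.1 56. ]
foot [[17.1, 117.3, 159.2], [20.2, 117.6, 162.6], [21.7, 118.0, 165.0]]
```

```bash
python3 -m inch '[[0,0,0,0.2,0,0,1],[0,0,0,0,0,0,1],[0,0,0,0,0,0,0],[0,0,0,0,0,0,0],[0,0,0,0,0,0,0],[0,0,0,0,0,-0.3,0],[0,0,0,0,0,-0.8,0],[0,0,0,0,0,-1,0]]'
python3 -m inch '[[0,0,0,0,0,-1,0],[0,0,0,-0.5,0,-1,0],[0,0,0,-0.9,-0.4,-0.3,0],[0,0,0,-0.9,-0.5,0,0],[0,0,0,-0.9,-0.5,0,0],[0,0,0,-0.9,-0.5,0,0],[0,0,0,-0.9,-0.5,0,0]]'
python3 -m inch '[[0,0,0,-0.9,-0.5,0,0],[0,0,0,-0.9,-0.5,0,0],[0,0,0,-0.9,-0.5,0,0],[0,0,0,0,0,0,0]]'
cat > chk.py <<'E'
from rig import r, grab_frame
from h import *
for n in ["scene","top","scene"]:
    f=grab_frame(n);Q=tob(cloud(f));x,y,z=Q[...,0],Q[...,1],Q[...,2]
    m=(x>40)&(x<110)&(y>160)&(y<180)&(z>120)&(z<245); q=Q[m]; E=[]
    for z0 in range(120,235,10):
        b=q[(q[:,2]>=z0)&(q[:,2]<z0+10)]
        if len(b)>3: E.append((z0+5,b[:,0].max()))
    E=np.array(E); print(n,E.round(1).tolist(),"lean deg",np.degrees(np.arctan(np.polyfit(E[:,0],E[:,1],1)[0])))
    t=q[q[:,2]>226]; print("tip",np.median(t,0).round(1),q[:,2].max())
    m=(x>-30)&(x<2)&(y>-120)&(y<125)&(z>86)&(z<97)&(f["pixels"].max(-1)<140); print(n,"loaf y",np.percentile(y[m],[0,2,98,100]).round(1))
g=f["pixels"];cv2.imwrite("pics/s8.png",np.ascontiguousarray(cv2.resize(g[130:310,180:450],(780,520))[:,:,::-1]))
E
python3 chk.py
```

```text
clock: 23.33
eef_pos: [637.4, 214.8, 269.2]
tcp_rot: [3.136, 0.0, 0.03]
contact_force: [0.9, -0.3, -0.1]
opening: 0.98
grasp_force: 0.0
clock: 23.92
eef_pos: [510.4, 271.9, 327.6]
tcp_rot: [3.138, -0.004, 0.03]
contact_force: [0.9, 0.7, -0.3]
opening: 1.001
grasp_force: 0.0
clock: 24.25
eef_pos: [439.6, 308.4, 327.2]
tcp_rot: [3.139, -0.002, 0.032]
contact_force: [0.3, 0.3, 0.3]
opening: 1.002
grasp_force: 0.0
scene [[125.0, 76.5], [135.0, 73.8], [145.0, 74.5], [155.0, 73.7], [165.0, 73.5], [175.0, 73.4], [185.0, 73.3], [195.0, 72.7], [205.0, 72.5], [215.0, 71.3], [225.0, 72.6], [235.0, 69.8]] lean deg -2.3211275693804065
tip [ 63.4 170.1 232.1] 237.0949657687463
scene loaf y [-55.5 -54.  108.6 112.8]
top [[125.0, 76.8], [145.0, 74.4], [155.0, 73.9], [175.0, 70.2], [185.0, 71.3], [195.0, 71.4], [205.0, 74.1], [215.0, 70.3], [225.0, 72.6], [235.0, 73.6]] lean deg -1.6700387272712556
tip [ 65.9 168.8 232.7] 238.35289328809108
top loaf y [-60.9 -55.3 107.1 110.3]
scene [[125.0, 76.0], [135.0, 75.5], [145.0, 74.9], [155.0, 74.4], [165.0, 75.1], [175.0, 73.7], [185.0, 72.0], [195.0, 73.6], [205.0, 72.3], [215.0, 71.8], [225.0, 71.5], [235.0, 72.5]] lean deg -2.2503386331174347
tip [ 64.5 168.9 232.7] 237.90979997921477
scene loaf y [-59.2 -54.7 108.9 111.9]
```

View pics/s8.png

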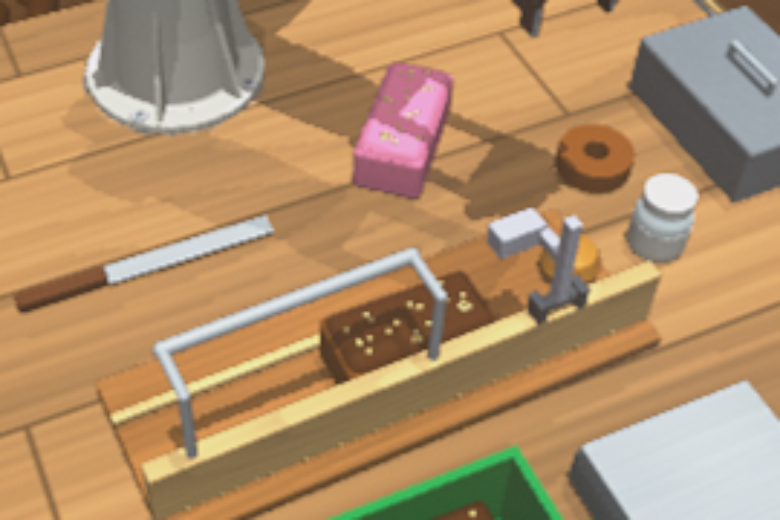

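The picture shows the stop upright at (568,265), about 2.5° short of vertical. The loaf's lead end is still at the gauge near (490,310), the bystanders are in place, and the gripper is well clear at (570,10).

```bash
python3 -c "
from rig import r
print(r.sign_off())"
```

```text
the job is handed in; nothing more can be done
None
```

The job is handed in at about 24 s: the stop went fully down, the loaf was slid to touch its foot, and the stop was flipped back up to about 2.5° short of vertical. In the final picture the loaf is still at the gauge, the other breads and things look undisturbed, and the robot is clear.

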